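# Sort the pistons of three scooter engines

## Task

Three scooter top ends are laid out for assembly, each barrel standing in its own parts tray. Stand each of the three good pistons, crown up, in the middle of the round rubber pad in the tray of the barrel whose bore it fits (small to small, medium to medium, large to large), and put the burnt piston with the hole in its crown into the red scrap box. Leave the connecting rod where it lies and do not knock over the oil bottle.

Things in the scene. Friction and masses are not known exactly. Their poses are not given: they have to be found in the camera images.
- piston_small: Small good piston, bright aluminium with a smooth closed crown: an upright cylinder 38 mm in diameter and 46 mm tall, standing loose on the bench crown up, about 100 g. Origin: centre of its underside; z up to the crown.
- piston_medium: Medium good piston, bright aluminium with a smooth closed crown: an upright cylinder 49 mm in diameter and 55 mm tall, standing loose on the bench crown up, about 160 g. Origin: centre of its underside; z up to the crown.
- piston_large: Large good piston, bright aluminium with a smooth closed crown: an upright cylinder 60 mm in diameter and 64 mm tall, standing loose on the bench crown up, about 240 g. Origin: centre of its underside; z up to the crown.
- piston_holed: Ruined piston, burnt dark brown, with a 20 mm hole melted in the middle of its crown: otherwise the size of the medium one, 49 mm in diameter and 55 mm tall, standing loose on the bench crown up, about 150 g. Origin: centre of its underside; z up to the crown.
- tray_small: Grey plastic parts tray, fixed, with the small barrel: light grey square-finned cylinder of 38 mm bore, 76 mm square, its top 59 mm above the bench. All three trays are alike: 239 mm long (x) by 130 mm wide (y), rim 12 mm high and 3 mm thick. Origin: on the bench under the centre of the black round rubber pad (96 mm in diameter, its top 5 mm above the bench) where the piston goes; the tray reaches 62 mm from there to -x and 177 mm to +x; the barrel's axis is 115 mm to +x.
- tray_medium: Grey plastic parts tray as above, fixed, with the medium barrel: rust-brown square-finned cylinder of 49 mm bore, 90 mm square, its top 73 mm above the bench. Origin and axes as for the small one: under the centre of the rubber pad, pad top 5 mm above the bench, barrel axis 115 mm to +x.
- tray_large: Grey plastic parts tray as above, fixed, with the large barrel: near-black iron square-finned cylinder of 60 mm bore, 104 mm square, its top 87 mm above the bench. Origin and axes as for the small one: under the centre of the rubber pad, pad top 5 mm above the bench, barrel axis 115 mm to +x.
- scrap_box: Red open steel scrap box, fixed, 200 mm long (x) by 130 mm wide (y), walls 60 mm high and 3 mm thick, floor 3 mm thick. Origin: on the bench under the middle of its clear part; the box reaches 65 mm from there to -x and 135 mm to +x, and old scrap lies in it from 79 mm to +x onwards.
- con_rod: Loose dark steel connecting rod lying flat among the pistons, 125 mm long along its x, 40 mm wide at the big end, 16 mm thick. To be left where it lies. Origin: on its underside, midway along.
- oil_bottle: Upright green oil bottle with a yellow band and black cap, 56 mm in diameter, 168 mm tall, loose, at the left or right of the bench. Not to be knocked over. Origin: centre of its underside.
Things that resemble listed ones, but are neither listed nor needed, are in the scene too. There is more than one size of the piston_holed; the one meant has the size given above.

How it is judged:
At the end, for the whole second after the job is handed in: Each good piston stands crown up (within 0.1 rad) on its own tray's pad, within 15 mm of the pad's centre; the holed piston is inside the scrap box; all four released and at rest; the connecting rod within 30 mm of where it lay, the oil bottle upright (within 0.3 rad) (horizontal distance between piston_small and tray_small below 0.015 m and horizontal distance between piston_medium and tray_medium below 0.015 m and horizontal distance between piston_large and tray_large below 0.015 m and z of piston_small in the frame of tray_small below 0.009 m and z of piston_medium in the frame of tray_medium below 0.009 m and z of piston_large in the frame of tray_large below 0.009 m and angle between each of piston_small, piston_medium, piston_large's own z axis and vertical below 0.1 rad and x of piston_holed in the frame of scrap_box between -0.065 and 0.135 m and y of piston_holed in the frame of scrap_box between -0.065 and 0.065 m and z of piston_holed in the frame of scrap_box below 0.07 m and linear speed of each of piston_small, piston_medium, piston_large, piston_holed below 0.02 m/s and distance of con_rod from where it was at the start of the episode below 0.03 m and angle between oil_bottle's own z axis and vertical below 0.3 rad); the robot touches nothing.
It fails at once if the connecting rod is shifted by more than 30 mm (distance of con_rod from where it was at the start of the episode above 0.03 m).
It fails at once if the oil bottle is knocked over (angle between oil_bottle's own z axis and vertical above 0.5 rad).
It also fails if it takes over 96 s, if anything falls off the work surface, if the arm or the gripper's body presses on something with over 40 N, if the wrist force passes 120 N, or if a joint passes its speed limit or range.

## Robot

A 6-joint arm with a two-finger parallel gripper is mounted at the origin on the work surface. World frame = base frame: x ahead of the robot, y to its left, z up, the work surface at z = 0. Lengths are in m, angles in rad, forces in N, time in s.
With the tool pointing down it reaches from about 0.375 to 0.75 m from the base axis. Payload 9 kg.
Tool frame: the origin (TCP) lies between the finger pads; the fingertips stand 8 mm ahead of it and the grasp point (between the pads) lies 11 mm behind it (r.tips_ahead is the distance from the TCP to the fingertips, in m); z points along the fingers, y is the direction in which the jaws open and shut (so a half turn about z gives the same grasp; the last joint's range is limited). The gripper opens to 85 mm and grips with 20 to 120 N. Pads are 22 mm wide; open, the fingers measure 114 mm over their backs; the gripper's body (76 mm by 85 mm) begins 54 mm behind the grasp point. The pads swing forward as they close: fully open they stand 13 mm farther back than shut.
Start: joints at [-1.564, 0.104, 0.097, 1.564, 0, 1.353], TCP at [0.134, -0.585, 0.239] pointing down, gripper open.
Joint ranges: [-2.99, 2.99], [-0.84, 1.86], [-1.1, 1.16], [-1.84, 2.11], [-1.51, 1.56], [-3.14, 3.14]. Speed limits (rad/s): [2.22, 2.22, 2.57, 3.14, 3.14, 3.14].

## Interface

Orientations are given as a unit quaternion [x, y, z, w].
In Python, from rig import r gives the robot as it stands.
- The arm moves only by the tool drive_tool, never from a script. Its arguments are lists of equal length, an entry for each row: "rot": the turn, a rotation vector about the tool's x, y, z in degrees, a list of three; "slide": the shift along the tool's x, y, z in m, a list of three; "jaw": the closure, from -1 (fully open) to 1 (shut). In form: {"rot": [[ax, ay, az], ...], "slide": [[dx, dy, dz], ...], "jaw": [jaw, ...]}. A call has 1 to 8 rows; each row shifts and turns the commanded pose from where the row before left it, along the tool's axes as they then stand; what a row does not reach is not made up. A row lasts 1/8 s, in which the tool goes at most 62.5 mm and 10.7 degrees, less where a joint would pass 70% of its speed; a pose out of reach is approached as far as the arm can. A call is refused whole if a number of a shift passes 0.0625 or a number of a turn 10.7, either way. A call with a gripper value outside its range is refused whole. The fingers move at their own pace and stop on an object; "grip_force" is the grip in N (left out, the last holds). Time passes only in rows, so rows that do not move let the fingers close. It gives the time, the measured TCP pose, the force and the opening at its end, in the units of the state.
- r.get_state(): the state, without advancing time (a new reading comes with each control period).
- r.grab_frame(name): name is "scene" or "side" or "wrist"; returns the picture (420x560x3 uint8, red, green, blue); there is no depth.
- r.camera_model(name): a dict with "fov_y" (degrees; the focal length in pixels is half the picture's height over the tangent of half this angle, whatever the lens; pixels are square), "cx", "cy" (the principal point, pixels), "view" (4x4, takes a point from world to camera coordinates). Camera axes: x right, y down, z forward; pixel columns grow to the right and rows downward; lengths in m; the calibration is good to about 2 mm. A picture is of the moment at which its call begins: read the wrist's pose just before it. camera_model takes no time and is no camera call; for the wrist camera it gives the pose at the moment of the call.
- r.finish_job(): hands the job in, once; it reports no verdict.
Trained networks look in the newest picture that a camera, given by its name, has taken for a name from the list of things; names that differ only in an ending like _2 or _b are one class to them, and where a whole thing is asked for, a point or a joint stands for the part that bears it (a point fixed in the world has none). Each returns a list of dicts, best first, with "confidence" (0 to 1); they miss things now and then, are a little off and sometimes report something else, mostly with a low value. They report only what shows in the picture. A call takes as long as a camera call. They do not tell look-alikes from the thing itself.
- r.masks_of(camera, thing): "pixels" (420x560 bool, what is visible of it) and "centre" ([column, row] in pixels, amid what is visible of it).
- r.spot_point(camera, thing): "centre" ([column, row] in pixels: a listed point, or the origin of a listed thing).
The state is a dict: "t": time; "q": joint angles; "qvel": joint speeds; "effort": joint torques, N m; "tcp_pos": TCP position; "orientation": TCP orientation; "force": force on the tool from outside, world axes, zero at the start; "wrist_torque": the same for the moment, N m; "grip_width": finger opening in m.
Only numpy, scipy, OpenCV 4.12 (cv2) and the standard library are available. Lean on these libraries where they do the work, as an engineer would, in place of code of your own. Each camera call takes 0.05 s, during which the arm holds its last target.

## Working session

There is one attempt and no reset: what is moved stays moved. The work goes in short steps, Python scripts to look and compute and a tool call to move; the robot and the scene stay as the last step left them, time stands still between calls to the robot, and variables do not carry over. Pictures are saved under pics/ and viewed, and the job is handed in when it is done.

Besides the shell and the picture viewer there is one more tool, called after "Request:" by a JSON object that holds its "name" and its "arguments". drive_tool: Moves the arm, as the interface text tells. Its arguments: {"type":"object","properties":{"rot":{"type":"array","items":{"type":"array","items":{"type":"number"}}},"slide":{"type":"array","items":{"type":"array","items":{"type":"number"}}},"jaw":{"type":"array","items":{"type":"number"}},"grip_force":{"type":"number"}},"required":["rot","slide","jaw"]}

```bash
ls; mkdir -p pics
python3 - <<'E'
from rig import r
import cv2
print(r.get_state())
for n in ("scene","side","wrist"):
    im=r.grab_frame(n); cv2.imwrite(f"pics/{n}0.png",im[:,:,::-1]); m=r.camera_model(n); print(n,m)
E
```

```text
pics
{'t': 0.0, 'q': array([-1.56368542e+00,  1.04664936e-01,  9.64330948e-02,  1.56390411e+00,
        2.54902875e-05,  1.35309715e+00]), 'qvel': array([ 0.00126236, -0.00013207, -0.00128786,  0.00043701, -0.00010611,
        0.00089362]), 'effort': array([ 4.24037382e-03, -5.56933594e+01,  5.03645360e+01,  1.71440828e-02,
       -4.68338055e-05, -3.92511090e-07]), 'tcp_pos': array([ 0.1337676 , -0.58455555,  0.23852254]), 'orientation': array([ 9.93688980e-01,  1.12168455e-01,  8.30717245e-05, -6.64764233e-04]), 'force': array([ 0.42516888, -0.44037366, -0.74124759]), 'wrist_torque': array([-0.02858973,  0.05288452, -0.000119  ]), 'grip_width': 0.08549946936919653}
scene {'fov_y': 56.180162357648, 'cx': 280.38343316086, 'cy': 208.00087701511822, 'view': array([[ 0.86190733,  0.50684581,  0.01493619, -0.40253905],
       [ 0.42826087, -0.71186788, -0.55662981, -0.18339233],
       [-0.27149289,  0.4861599 , -0.83062637,  1.24183929],
       [ 0.        ,  0.        ,  0.        ,  1.        ]])}
side {'fov_y': 44.217679710592954, 'cx': 274.16644403489147, 'cy': 214.80386917109115, 'view': array([[ 0.99352732, -0.11153639, -0.02151967, -0.48931356],
       [-0.08878887, -0.64435254, -0.75955667,  0.06512668],
       [ 0.07085195,  0.75655101, -0.65008505,  1.20891933],
       [ 0.        ,  0.        ,  0.        ,  1.        ]])}
wrist {'fov_y': 67.59047342180536, 'cx': 285.507514789787, 'cy': 208.84240490591074, 'view': array([[ 0.22234594, -0.97496601, -0.00188892, -0.59858966],
       [-0.93369139, -0.21349002,  0.2874759 , -0.03717765],
       [-0.28068249, -0.06215543, -0.95778601,  0.38089307],
       [ 0.        ,  0.        ,  0.        ,  1.        ]])}
```

View pics/scene0.png

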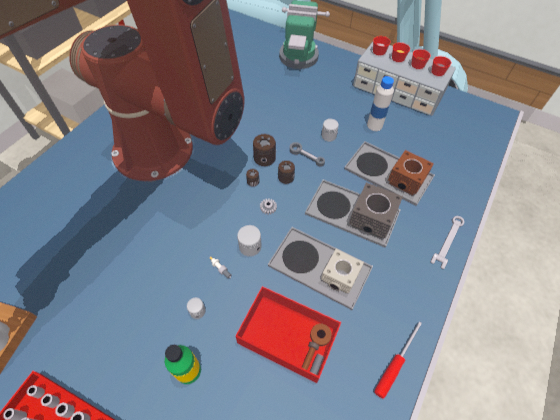

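View pics/side0.png

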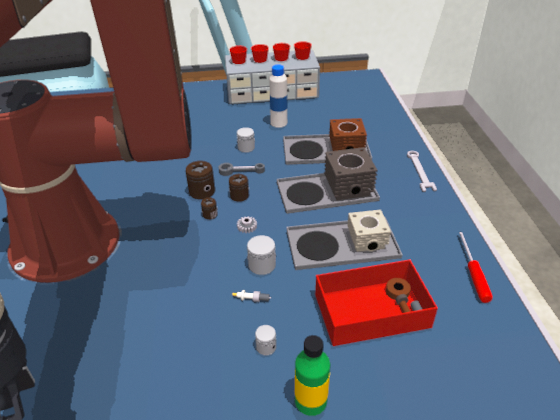

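View pics/wrist0.png

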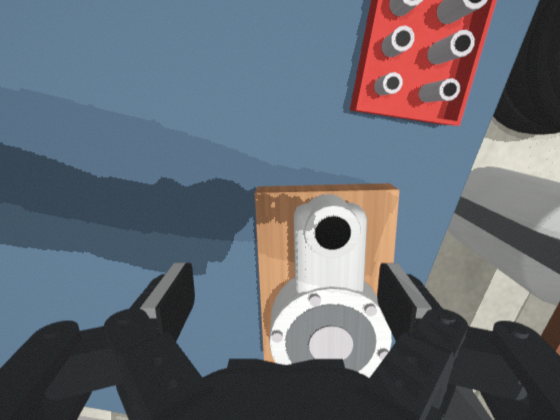

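The scene view shows good pistons at about (330,130), (249,240) and (195,308). There are three burnt ones, at (264,150), (286,172) and (253,177), with the con rod at (307,154). The trays' pads are at (372,164) brown, (333,205) black and (300,257) light. The red scrap box is at (288,335) and the oil bottle at (182,363). Next I'll measure positions and sizes.

```bash
cat > h.py <<'E'
from rig import r
import numpy as np, cv2
M={}
def cam(n):
    m=r.camera_model(n); V=np.array(m["view"]); f=210/np.tan(np.radians(m["fov_y"])/2)
    return V,f,m["cx"],m["cy"]
def ray(n,px,z,c=None):
    V,f,cx,cy=c or cam(n)
    R=V[:3,:3];o=-R.T@V[:3,3]
    d=R.T@np.array([(px[0]-cx)/f,(px[1]-cy)/f,1])
    return o+d*(z-o[2])/d[2]
def proj(n,P,c=None):
    V,f,cx,cy=c or cam(n)
    p=V[:3,:3]@np.asarray(P,float)+V[:3,3]
    return np.array([f*p[0]/p[2]+cx,f*p[1]/p[2]+cy])
def grab(n,name=None):
    im=r.grab_frame(n)[:,:,::-1].copy()
    if name: cv2.imwrite(f"pics/{name}.png",im)
    return im
E
python3 - <<'E'
from h import *
for n in ("scene","side"):
    grab(n)
    for t in ("piston_small","piston_medium","piston_large","piston_holed","tray_small","tray_medium","tray_large","scrap_box","con_rod","oil_bottle"):
        for d in r.spot_point(n,t)[:5]:
            c=d["centre"]; P=ray(n,c,0)
            print(n,t,round(d["confidence"],2),np.round(c,1),np.round(P[:2],3))
im=cv2.imread("pics/scene0.png"); cv2.imwrite("pics/c1.png",cv2.resize(im[100:340,170:450],None,fx=2.8,fy=2.5,interpolation=cv2.INTER_CUBIC)[:600,:800])
print(r.get_state()["t"])
E
```

```text
scene piston_small 0.64 [195.7 309.4] [ 0.431 -0.345]
scene piston_medium 0.53 [328.2 136.2] [0.448 0.341]
scene piston_large 0.77 [250.7 249.6] [ 0.457 -0.139]
scene piston_holed 0.7 [262.1 157.5] [0.311 0.152]
scene piston_holed 0.59 [282.7 177.3] [0.406 0.117]
scene piston_holed 0.49 [251.9 177.9] [0.328 0.067]
scene tray_small 0.87 [302.3 255.4] [ 0.583 -0.083]
scene tray_medium 0.56 [372.7 164.5] [0.62  0.305]
scene tray_medium 0.3 [284.5 176.8] [0.41  0.122]
scene tray_large 0.76 [333.5 206.4] [0.585 0.101]
scene tray_large 0.74 [370.9 162.8] [0.613 0.309]
scene scrap_box 0.88 [276.3 331.6] [ 0.627 -0.291]
scene con_rod 0.68 [310.4 155.1] [0.436 0.239]
scene oil_bottle 0.72 [185.7 369.7] [ 0.496 -0.467]
side piston_small 0.65 [266.5 347. ] [ 0.439 -0.347]
side piston_medium 0.71 [245.1 146.2] [0.447 0.35 ]
side piston_holed 0.96 [240.8 199.4] [0.419 0.104]
side piston_holed 0.73 [209.1 216.1] [0.337 0.05 ]
side piston_holed 0.69 [202.1 188.9] [0.321 0.162]
side tray_small 0.69 [314.6 248.1] [ 0.574 -0.096]
side tray_medium 0.86 [306.1 149.8] [0.619 0.305]
side tray_large 0.78 [306.5 196.7] [0.586 0.092]
side scrap_box 0.69 [355.2 312.3] [ 0.624 -0.288]
side con_rod 0.82 [247.2 169.1] [0.444 0.234]
side oil_bottle 0.81 [307.3 400.7] [ 0.498 -0.465]
side oil_bottle 0.3 [315.4 244.1] [ 0.578 -0.083]
1.25
```

View pics/c1.png

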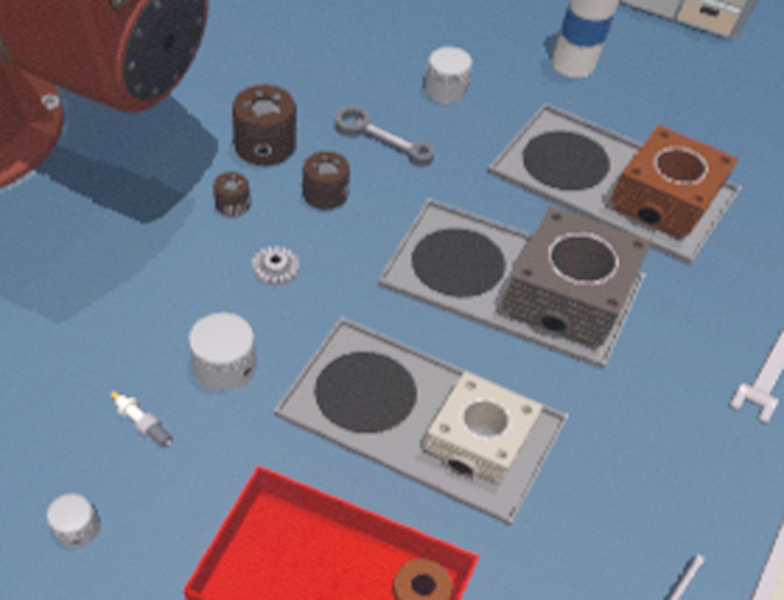

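```bash
cat > fit.py <<'E'
from h import *
from scipy.optimize import minimize
def sil(n,x,y,D,H,c,z0=0):
    a=np.linspace(0,2*np.pi,48)
    pts=[proj(n,[x+D/2*np.cos(t),y+D/2*np.sin(t),z],c) for t in a for z in (z0,z0+H)]
    return cv2.convexHull(np.array(pts,np.float32))
def iou(n,mask,p,c,S=4):
    x,y,D,H=p
    h=sil(n,x,y,D,H,c)
    x0,y0,w,hh=cv2.boundingRect(np.argwhere(mask)[:,::-1].astype(np.int32)); x0-=15;y0-=15;w+=30;hh+=30
    x0=max(x0,0);y0=max(y0,0)
    m=cv2.resize(mask[y0:y0+hh,x0:x0+w].astype(np.uint8),None,fx=S,fy=S,interpolation=cv2.INTER_NEAREST)
    k=np.zeros_like(m); hp=((h.reshape(-1,2)-[x0,y0]+0.5)*S-0.5)
    cv2.fillPoly(k,[np.round(hp*16).astype(np.int32)],1,shift=4)
    return (m&k).sum()/max(1,(m|k).sum())
E
cat > m1.py <<'E'
from fit import *
masks={}
for n in ("scene","side"):
    grab(n)
    for t in ("piston_small","piston_medium","piston_large","piston_holed"):
        masks[n,t]=r.masks_of(n,t)
C={n:cam(n) for n in ("scene","side")}
sizes={"S":(.038,.046),"M":(.049,.055),"L":(.060,.064)}
for (n,t),L in masks.items():
    for d in L[:5]:
        m=d["pixels"]
        if m.sum()<40: continue
        P=ray(n,d["centre"],.028,C[n])
        out=[]
        for s,(D,H) in sizes.items():
            q=minimize(lambda v:-iou(n,m,(v[0],v[1],D,H),C[n]),P[:2],method="Nelder-Mead",options=dict(initial_simplex=[P[:2],P[:2]+[.012,0],P[:2]+[0,.012]],maxiter=60))
            out.append(f"{s} {-q.fun:.2f} {q.x[0]:.4f},{q.x[1]:.4f}")
        print(n,t,round(d["confidence"],2),np.round(d["centre"]),int(m.sum()),out)
print(r.get_state()["t"])
E
python3 m1.py
```

```text
scene piston_small 0.64 [196. 307.] 304 ['S 0.92 0.4386,-0.3477', 'M 0.58 0.4400,-0.3448', 'L 0.39 0.4336,-0.3377']
scene piston_medium 0.78 [330. 128.] 302 ['S 0.70 0.4473,0.3405', 'M 0.88 0.4498,0.3402', 'L 0.63 0.4487,0.3459']
scene piston_large 0.91 [248. 243.] 651 ['S 0.42 0.4500,-0.1347', 'M 0.68 0.4521,-0.1349', 'L 0.96 0.4493,-0.1328']
scene piston_holed 0.87 [263. 148.] 623 ['S 0.36 0.3270,0.1523', 'M 0.57 0.3235,0.1504', 'L 0.83 0.3193,0.1528']
scene piston_holed 0.76 [284. 171.] 341 ['S 0.68 0.4160,0.1232', 'M 0.91 0.4157,0.1185', 'L 0.63 0.4157,0.1253']
scene piston_holed 0.67 [252. 175.] 147 ['S 0.63 0.3374,0.0564', 'M 0.39 0.3317,0.0622', 'L 0.27 0.3360,0.0672']
side piston_small 0.59 [265. 340.] 508 ['S 0.87 0.4388,-0.3462', 'M 0.55 0.4375,-0.3406', 'L 0.39 0.4408,-0.3336']
side piston_small 0.32 [246. 139.] 363 ['S 0.73 0.4483,0.3465', 'M 0.87 0.4495,0.3411', 'L 0.61 0.4518,0.3499']
side piston_medium 0.66 [245. 137.] 349 ['S 0.75 0.4482,0.3465', 'M 0.85 0.4495,0.3411', 'L 0.59 0.4497,0.3511']
side piston_large 0.82 [261. 256.] 996 ['S 0.45 0.4505,-0.1421', 'M 0.71 0.4520,-0.1360', 'L 0.93 0.4504,-0.1333']
side piston_holed 0.89 [239. 188.] 458 ['S 0.72 0.4125,0.1248', 'M 0.88 0.4149,0.1222', 'L 0.61 0.4164,0.1292']
side piston_holed 0.8 [200. 177.] 936 ['S 0.35 0.3185,0.1455', 'M 0.55 0.3162,0.1501', 'L 0.80 0.3184,0.1570']
side piston_holed 0.72 [210. 206.] 317 ['S 0.88 0.3388,0.0562', 'M 0.56 0.3403,0.0631', 'L 0.39 0.3418,0.0666']
1.75
```

Run:
```python
from fit import *
im={n:cv2.imread(f"pics/{n}0.png") for n in("scene","side")}
pads={"small":(.58,-.09),"medium":(.619,.305),"large":(.586,.096)}
for n in im:
    c=cam(n)
    g=im[n].max(2)
    for k,(x,y) in pads.items():
        u,v=np.round(proj(n,[x,y,.005],c)).astype(int)
        _,lab=cv2.threshold(g,75,1,cv2.THRESH_BINARY_INV)
        nn,l,st,ce=cv2.connectedComponentsWithStats(lab)
        i=l[v,u]
        cn,_=cv2.findContours((l==i).astype(np.uint8),cv2.RETR_EXTERNAL,cv2.CHAIN_APPROX_NONE)
        W=np.array([ray(n,p[0],.005,c)[:2] for p in cn[0]])
        (cx,cy),rad=cv2.minEnclosingCircle(W.astype(np.float32))
        A=np.c_[2*W,np.ones(len(W))]; s=np.linalg.lstsq(A,(W**2).sum(1),rcond=None)[0]
        print(n,k,st[i],g[v,u],"minc",round(cx,4),round(cy,4),round(rad*2,4),"lsq",np.round(s[:2],4),round(2*np.sqrt(s[2]+s[0]**2+s[1]**2),4))
    # box rim: red contour
    hsv=cv2.cvtColor(im[n],cv2.COLOR_BGR2HSV)
    b=im[n].astype(int); red=((b[:,:,2]>110)&(b[:,:,1]<70)&(b[:,:,0]<70)).astype(np.uint8)
    nn,l,st,ce=cv2.connectedComponentsWithStats(red)
    u,v=np.round(proj(n,[.60,-.29,.003],c)).astype(int); i=l[v,u]
    cn,_=cv2.findContours((l==i).astype(np.uint8),cv2.RETR_EXTERNAL,cv2.CHAIN_APPROX_NONE)
    h=cv2.approxPolyDP(cv2.convexHull(max(cn,key=len)),5,True).reshape(-1,2)
    print([(tuple(int(a) for a in p),*np.round(ray(n,p,.06,c)[:2],3)) for p in h])
    # crops
u,v=np.round(proj("scene",[.35,.11,.03],cam("scene"))).astype(int)
cv2.imwrite("pics/burnt.png",cv2.resize(im["scene"][v-40:v+40,u-50:u+60],None,fx=7,fy=7,interpolation=cv2.INTER_CUBIC))
```

```text
scene small [     0      0    560    420 230400] 78 minc -0.4399 0.749 0.0098 lsq [-0.4388  0.7506] 0.0098
scene medium [357 153  30  23 431] 72 minc 0.6163 0.301 0.091 lsq [0.6178 0.3006] 0.0857
scene large [     0      0    560    420 230400] 77 minc -0.4399 0.749 0.0098 lsq [-0.4388  0.7506] 0.0098
[((262, 287), np.float64(0.553), np.float64(-0.234)), ((339, 322), np.float64(0.746), np.float64(-0.216)), ((316, 381), np.float64(0.758), np.float64(-0.352)), ((237, 342), np.float64(0.574), np.float64(-0.369))]
side small [297 232  41  29 927] 59 minc 0.5806 -0.0924 0.0939 lsq [ 0.5805 -0.0924] 0.091
side medium [290 141  33  18 463] 57 minc 0.6171 0.3004 0.0939 lsq [0.6169 0.2998] 0.089
side large [287 183  36  22 645] 60 minc 0.5826 0.1014 0.0944 lsq [0.5822 0.1012] 0.0899
[((409, 260), np.float64(0.748), np.float64(-0.216)), ((436, 306), np.float64(0.76), np.float64(-0.339)), ((431, 327), np.float64(0.735), np.float64(-0.385)), ((333, 345), np.float64(0.553), np.float64(-0.4)), ((316, 276), np.float64(0.551), np.float64(-0.235))]
```

View pics/burnt.png

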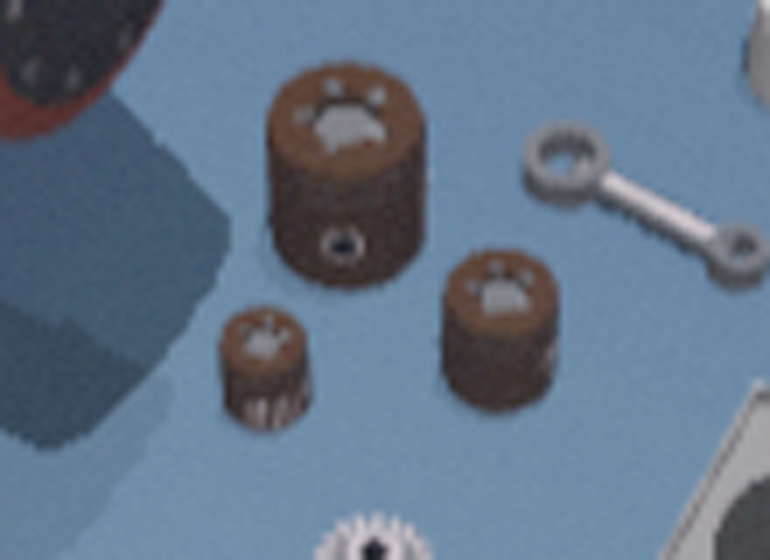

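Of the burnt ones, only the piston at (286,172) fits 49×55 mm (IoU 0.91/0.88 in the two views). The one at (264,150) fits only poorly at the large size, and (253,177) is small, so both are look-alikes. The crop shows the holes and the rod lying clear to the upper right. Next I'll check clearances and verify everything with an overlay.

Run:
```python
from fit import *
im=cv2.imread("pics/scene0.png"); c=cam("scene")
for nm,p,z in (("rod_big",(294,149),.016),("rod_small",(319,160),.016),("sprocket",(268,205),.01),("wbottle",(376,127),0),("plug",(220,267),.01),
  ):
    print(nm,np.round(ray("scene",p,z)[:2],3))
m=r.camera_model("wrist");V=m["view"];o=-V[:3,:3].T@V[:3,3];s=r.get_state();
from scipy.spatial.transform import Rotation as R
Rt=R.from_quat(s["orientation"]).as_matrix(); print("cam in tool",np.round(Rt.T@(o-s["tcp_pos"]),3)); print("cam z in tool",np.round(Rt.T@V[2,:3],3))
P={"S":(.4387,-.347,.038,.046),"M":(.4497,.3407,.049,.055),"L":(.450,-.133,.06,.064),"H":(.4153,.1205,.049,.055)}
pads={"small":(.5805,-.0924),"medium":(.617,.3005),"large":(.5824,.1012)}
for n in("scene","side"):
    im=cv2.imread(f"pics/{n}0.png");c=cam(n)
    big=cv2.resize(im,None,fx=3,fy=3,interpolation=cv2.INTER_CUBIC)
    def T(p): return np.round((np.asarray(p)+.5)*3-.5).astype(np.int32)
    for k,(x,y,D,H) in P.items(): cv2.polylines(big,[T(sil(n,x,y,D,H,c))],True,(0,255,0),1)
    for k,(x,y) in pads.items(): cv2.polylines(big,[T(sil(n,x,y,.096,0.0001,c,.005))],True,(0,255,255),1)
    # box model
    for yaw in (5,):
        a=np.radians(yaw);bx,by=.627,-.29
        for z in(0,.06):
            q=[(bx+u*np.cos(a)-v*np.sin(a),by+u*np.sin(a)+v*np.cos(a),z) for u,v in((-.065,-.065),(.135,-.065),(.135,.065),(-.065,.065))]
            cv2.polylines(big,[T([proj(n,w,c) for w in q])],True,(255,255,0),1)
    big=big[240:1150,500:1350] if n=="scene" else big[300:1080,500:1350]
    cv2.imwrite(f"pics/ov_{n}.png",cv2.resize(big,(700,int(700*big.shape[0]/big.shape[1])))[:600] if n=="side" else cv2.resize(big,(560,600)))
```

```text
rod_big [0.386 0.221]
rod_small [0.474 0.222]
sprocket [0.425 0.002]
wbottle [0.565 0.462]
plug [ 0.42  -0.226]
cam in tool [ 0.073 -0.001 -0.136]
cam z in tool [-0.288 -0.001  0.958]
```

View pics/ov_scene.png

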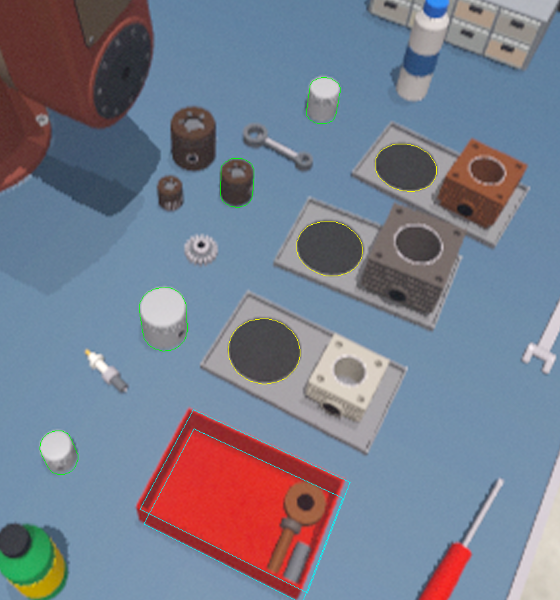

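View pics/ov_side.png

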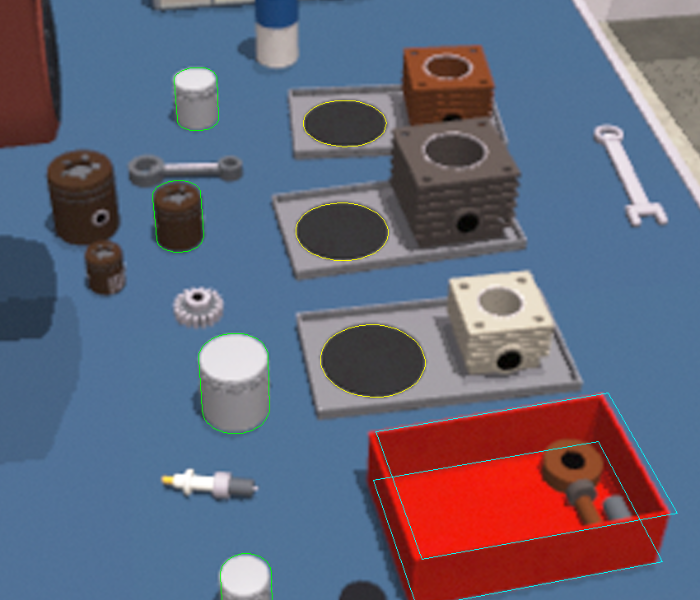

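Overlays match: the pistons and pads coincide with their fitted outlines, and the box model needs a shift of about 5 mm, to (0.621,-0.295). First move: turn the tool half round so the last joint stays in range everywhere.

Request:
{"name": "drive_tool", "arguments": {"rot": [[0,0,-10.44],[0,0,-10.44],[0,0,-10.44],[0,0,-10.44],[0,0,-10.44],[0,0,-10.44],[0,0,-10.44],[0,0,-10.44]], "slide": [[0,0,0],[0,0,0],[0,0,0],[0,0,0],[0,0,0],[0,0,0],[0,0,0],[0,0,0]], "jaw": [-1,-1,-1,-1,-1,-1,-1,-1], "grip_force": 35}}

```text
t: 2.75
tcp_pos: [0.1338, -0.5849, 0.2393]
orientation: [0.664, 0.747, -0.0, 0.0]
force: [0.9, -0.6, -1.0]
grip_width: 0.0855
```

Request:
{"name": "drive_tool", "arguments": {"rot": [[0,0,-10.44],[0,0,-10.44],[0,0,-10.44],[0,0,-10.44],[0,0,-10.44],[0,0,-10.44],[0,0,-10.44],[0,0,-10.44]], "slide": [[0,0,0],[0,0,0],[0,0,0],[0,0,0],[0,0,0],[0,0,0],[0,0,0],[0,0,0]], "jaw": [-1,-1,-1,-1,-1,-1,-1,-1]}}

```text
t: 3.75
tcp_pos: [0.1338, -0.5849, 0.2393]
orientation: [-0.002, 1.0, -0.0, 0.0]
force: [0.5, -0.3, -0.7]
grip_width: 0.0854
```

Request:
{"name": "drive_tool", "arguments": {"rot": [[0,0,0],[0,0,0],[0,0,0],[0,0,0],[0,0,0],[0,0,0],[0,0,0],[0,0,0]], "slide": [[-0.038,0.03,0],[-0.038,0.03,0],[-0.038,0.03,0],[-0.038,0.03,0],[-0.038,0.03,0],[-0.038,0.03,0.01],[-0.038,0.03,0.02],[-0.039,0.028,0.02]], "jaw": [-1,-1,-1,-1,-1,-1,-1,-1]}}

```text
t: 4.75
tcp_pos: [0.4403, -0.3463, 0.1891]
orientation: [0.001, 1.0, -0.0, 0.0]
force: [0.9, -0.6, 0.2]
grip_width: 0.0856
```

```bash
cat > wr.py <<'E'
import sys
from fit import *
# overlay expected cylinders in wrist view: args name x y D H [z0]
a=sys.argv; nm=a[1]; x,y,D,H=map(float,a[2:6]); z0=float(a[6]) if len(a)>6 else 0
s=r.get_state(); c=cam("wrist"); im=grab("wrist")
print(s["t"],np.round(s["tcp_pos"],4),np.round(s["force"],1),round(s["grip_width"],4))
cv2.polylines(im,[np.round(sil("wrist",x,y,D,H,c,z0)).astype(np.int32)],True,(0,255,0),1)
cv2.imwrite(f"pics/{nm}.png",im)
E
python3 wr.py w1 .4387 -.347 .038 .046
```

```text
4.75 [ 0.4403 -0.3463  0.1891] [ 0.9 -0.6  0.2] 0.0856
```

View pics/w1.png

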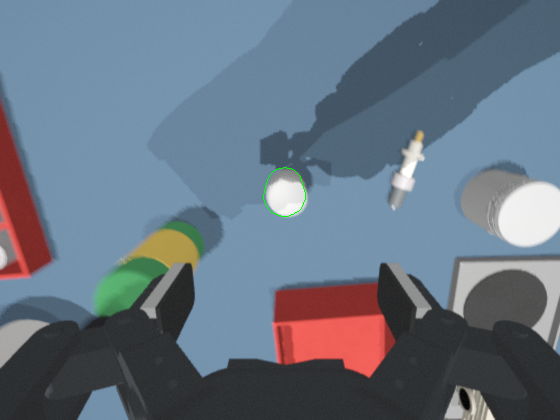

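Overlay of expected piston matches at (285,192). Descend and grip.

Request:
{"name": "drive_tool", "arguments": {"rot": [[0,0,0],[0,0,0],[0,0,0],[0,0,0],[0,0,0],[0,0,0],[0,0,0],[0,0,0]], "slide": [[0.0015,-0.0007,0.04],[0,0,0.04],[0,0,0.04],[0,0,0.03],[0,0,0.018],[0,0,0],[0,0,0],[0,0,0]], "jaw": [-1,-1,-1,-1,-1,-1,1,1], "grip_force": 35}}

```text
t: 5.8
tcp_pos: [0.4383, -0.3489, 0.0228]
orientation: [0.001, 1.0, -0.001, 0.001]
force: [0.0, 0.1, 0.4]
grip_width: 0.0515
```

Request:
{"name": "drive_tool", "arguments": {"rot": [[0,0,0],[0,0,0],[0,0,0],[0,0,0]], "slide": [[0,0,0],[0,0,0],[0,0,0],[0,0,0]], "jaw": [1,1,1,1]}}

```text
t: 6.3
tcp_pos: [0.4381, -0.3487, 0.0225]
orientation: [0.001, 1.0, -0.001, 0.001]
force: [-1.6, 1.1, 6.8]
grip_width: 0.037
```

Request:
{"name": "drive_tool", "arguments": {"rot": [[0,0,0],[0,0,0],[0,0,0],[0,0,0],[0,0,0],[0,0,0],[0,0,0],[0,0,0]], "slide": [[0,0,-0.02],[0,0,-0.04],[0,0,-0.04],[-0.028,0.0513,-0.02],[-0.028,0.0513,0],[-0.028,0.0513,0],[-0.028,0.0513,0],[-0.028,0.0513,0]], "jaw": [1,1,1,1,1,1,1,1]}}

```text
t: 7.3
tcp_pos: [0.5788, -0.09, 0.1428]
orientation: [0.001, 1.0, -0.0, 0.001]
force: [0.7, -0.0, -0.8]
grip_width: 0.037
```

Request:
{"name": "drive_tool", "arguments": {"rot": [[0,0,0],[0,0,0]], "slide": [[0,0,0],[0,0,0]], "jaw": [1,1]}}

```text
t: 7.55
tcp_pos: [0.578, -0.0918, 0.1421]
orientation: [0.0, 1.0, -0.0, 0.0]
force: [-0.2, -0.6, -1.0]
grip_width: 0.037
```

```bash
python3 wr.py w2 .5805 -.0924 .096 .0001 .005; python3 -c "
from h import *
print(r.get_state()['orientation'])"
```

```text
7.55 [ 0.578  -0.0918  0.1421] [-0.2 -0.6 -1. ] 0.037
[ 9.54702838e-04  9.99999505e-01 -2.59242979e-04  1.02917223e-04]
```

View pics/w2.png

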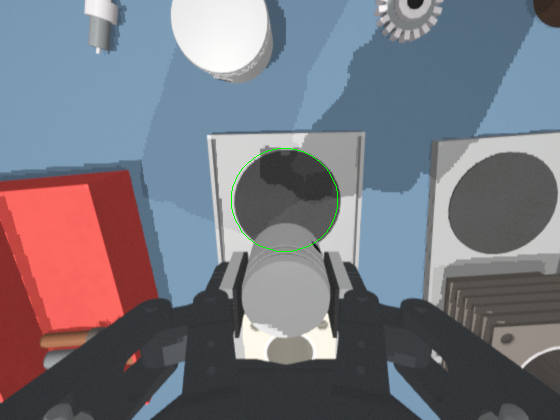

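Piston is held upright, pad outline matches at (286,200). Lower onto pad.

Request:
{"name": "drive_tool", "arguments": {"rot": [[0,0,0],[0,0,0],[0,0,0],[0,0,0],[0,0,0],[0,0,0],[0,0,0],[0,0,0]], "slide": [[-0.0025,-0.0006,0.03],[0,0,0.03],[0,0,0.025],[0,0,0.015],[0,0,0.008],[0,0,0.004],[0,0,0.0015],[0,0,0]], "jaw": [1,1,1,1,1,1,1,1]}}

```text
t: 8.6
tcp_pos: [0.5808, -0.0925, 0.0283]
orientation: [0.001, 1.0, -0.0, 0.0]
force: [-0.7, 0.2, -0.8]
grip_width: 0.0369
```

Request:
{"name": "drive_tool", "arguments": {"rot": [[0,0,0],[0,0,0],[0,0,0],[0,0,0],[0,0,0],[0,0,0],[0,0,0]], "slide": [[0,0,0.001],[0,0,0],[0,0,0],[0,0,0],[0,0,0],[0,0,0],[0,0,0]], "jaw": [1,1,0.1,-0.1,-0.3,-0.5,-1]}}

```text
t: 9.48
tcp_pos: [0.5804, -0.0924, 0.0268]
orientation: [0.001, 1.0, -0.0, -0.0]
force: [-0.3, -0.9, 0.3]
grip_width: 0.0796
```

Request:
{"name": "drive_tool", "arguments": {"rot": [[0,0,0],[0,0,0],[0,0,0],[0,0,0],[0,0,0],[0,0,0],[0,0,0],[0,0,0]], "slide": [[0,0,-0.03],[0,0,-0.04],[0,0,-0.05],[0.033,-0.0101,-0.02],[0.033,-0.0101,0],[0.033,-0.0101,0],[0.0314,-0.0103,0],[0,0,0]], "jaw": [-1,-1,-1,-1,-1,-1,-1,-1]}}

```text
t: 10.48
tcp_pos: [0.449, -0.1333, 0.167]
orientation: [0.002, 1.0, -0.0, 0.0]
force: [-0.4, -0.0, -0.5]
grip_width: 0.0854
```

```bash
python3 wr.py w3 .45 -.133 .06 .064
```

```text
10.475 [ 0.449  -0.1333  0.167 ] [-0.4 -0.  -0.5] 0.0854
```

View pics/w3.png

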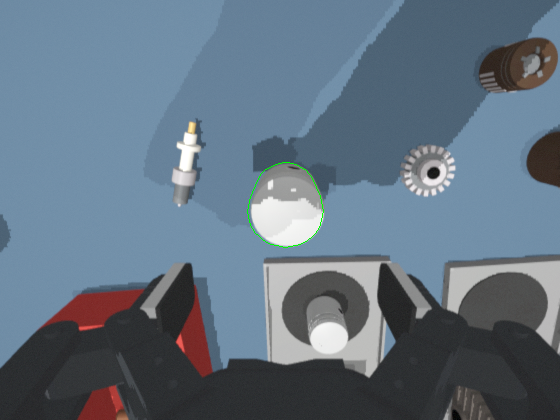

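Small piston stands on its pad (328,320); large piston matches its outline at (286,205). Descend and grip.

Request:
{"name": "drive_tool", "arguments": {"rot": [[0,0,0],[0,0,0],[0,0,0],[0,0,0],[0,0,0],[0,0,0],[0,0,0],[0,0,0]], "slide": [[-0.001,0.0003,0.03],[0,0,0.04],[0,0,0.035],[0,0,0.02],[0,0,0.012],[0,0,0],[0,0,0],[0,0,0]], "jaw": [-1,-1,-1,-1,-1,-1,1,1]}}

```text
t: 11.52
tcp_pos: [0.4519, -0.1329, 0.0311]
orientation: [0.001, 1.0, -0.001, 0.001]
force: [0.3, -0.2, 3.1]
grip_width: 0.0597
```

Request:
{"name": "drive_tool", "arguments": {"rot": [[0,0,0],[0,0,0],[0,0,0]], "slide": [[0,0,0],[0,0,0],[0,0,0]], "jaw": [1,1,1], "grip_force": 40}}

```text
t: 11.9
tcp_pos: [0.4518, -0.1329, 0.0311]
orientation: [0.001, 1.0, -0.0, 0.001]
force: [-0.5, 1.5, 6.7]
grip_width: 0.0591
```

Request:
{"name": "drive_tool", "arguments": {"rot": [[0,0,0],[0,0,0],[0,0,0],[0,0,0],[0,0,0],[0,0,0],[0,0,0],[0,0,0]], "slide": [[0,0,-0.02],[0,0,-0.045],[0,0,-0.045],[-0.033,0.0585,-0.01],[-0.033,0.0585,0],[-0.033,0.0585,0],[-0.0322,0.0586,0],[0,0,0]], "jaw": [1,1,1,1,1,1,1,1]}}

```text
t: 12.9
tcp_pos: [0.5736, 0.0885, 0.1478]
orientation: [-0.002, 1.0, 0.0, -0.001]
force: [-0.5, -0.8, -4.1]
grip_width: 0.0589
```

Request:
{"name": "drive_tool", "arguments": {"rot": [[0,0,0]], "slide": [[0,0,0]], "jaw": [1]}}

```text
t: 13.02
tcp_pos: [0.5727, 0.0848, 0.1485]
orientation: [0.0, 1.0, -0.0, -0.001]
force: [-0.1, -0.1, -2.9]
grip_width: 0.0588
```

```bash
python3 wr.py w4 .5824 .1012 .096 .0001 .005
```

```text
13.025 [0.5727 0.0848 0.1485] [-0.1 -0.1 -2.9] 0.0588
```

View pics/w4.png

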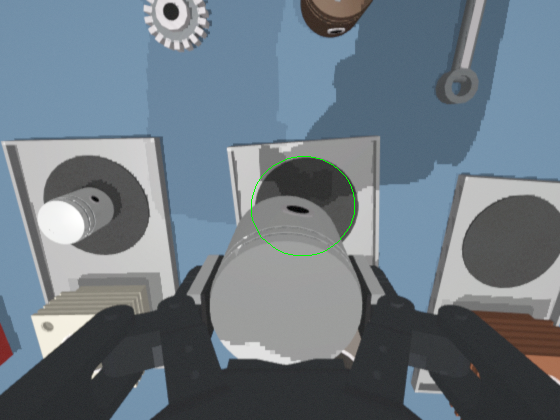

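Held well; pad outline matches at (304,205). The arm fell short by 11/16 mm, so correct and lower.

Request:
{"name": "drive_tool", "arguments": {"rot": [[0,0,0],[0,0,0],[0,0,0],[0,0,0],[0,0,0],[0,0,0],[0,0,0],[0,0,0]], "slide": [[-0.0108,0.0164,0.0],[0,0,0.03],[0,0,0.03],[0,0,0.025],[0,0,0.015],[0,0,0.008],[0,0,0.003],[0,0,0]], "jaw": [1,1,1,1,1,1,1,1]}}

```text
t: 14.08
tcp_pos: [0.5844, 0.1011, 0.0386]
orientation: [0.001, 1.0, -0.0, 0.0]
force: [-0.1, -0.5, -2.5]
grip_width: 0.059
```

Request:
{"name": "drive_tool", "arguments": {"rot": [[0,0,0],[0,0,0],[0,0,0],[0,0,0],[0,0,0],[0,0,0],[0,0,0]], "slide": [[0,0,0.0015],[0,0,0.001],[0,0,0],[0,0,0],[0,0,0],[0,0,0],[0,0,0]], "jaw": [1,1,1,-0.45,-0.6,-0.8,-1]}}

```text
t: 14.95
tcp_pos: [0.584, 0.1012, 0.0355]
orientation: [0.001, 1.0, -0.0, 0.0]
force: [0.1, 0.9, -0.4]
grip_width: 0.0855
```

Request:
{"name": "drive_tool", "arguments": {"rot": [[0,0,0],[0,0,0],[0,0,0],[0,0,0],[0,0,0],[0,0,0],[0,0,0],[0,0,0]], "slide": [[0,0,-0.03],[0,0,-0.05],[0,0,-0.05],[0.034,0.004,0],[0.034,0.004,0],[0.034,0.004,0],[0.034,0.004,0],[0.033,0.0033,0]], "jaw": [-1,-1,-1,-1,-1,-1,-1,-1]}}

```text
t: 15.95
tcp_pos: [0.414, 0.1209, 0.1655]
orientation: [0.001, 1.0, -0.0, 0.0]
force: [-0.0, -0.0, 1.2]
grip_width: 0.0859
```

Request:
{"name": "drive_tool", "arguments": {"rot": [[0,0,0]], "slide": [[0,0,0]], "jaw": [-1]}}

```text
t: 16.08
tcp_pos: [0.4139, 0.1211, 0.1657]
orientation: [0.0, 1.0, -0.0, 0.0]
force: [0.3, -1.1, 0.9]
grip_width: 0.0855
```

```bash
python3 wr.py w5 .4153 .1205 .049 .055
```

```text
16.075 [0.4139 0.1211 0.1657] [ 0.3 -1.1  0.9] 0.0855
```

View pics/w5.png

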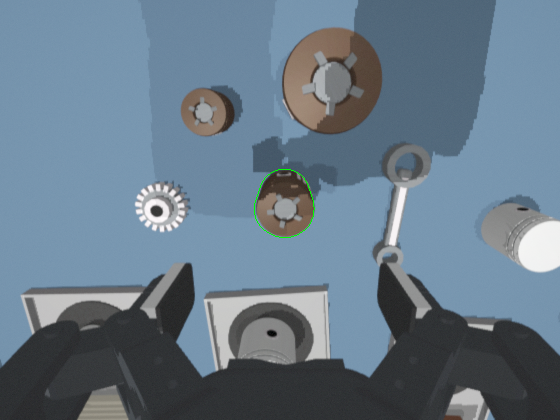

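Target holed piston matches the 49 mm outline at (285,205). The rod at (405,165)–(388,255) is clear of the right finger. Descend and grip.

Request:
{"name": "drive_tool", "arguments": {"rot": [[0,0,0],[0,0,0],[0,0,0],[0,0,0],[0,0,0],[0,0,0],[0,0,0],[0,0,0]], "slide": [[-0.0014,-0.0006,0.04],[0,0,0.04],[0,0,0.035],[0,0,0.018],[0,0,0.007],[0,0,0],[0,0,0],[0,0,0]], "jaw": [-1,-0.8,-0.7,-0.7,-0.7,-0.7,1,1]}}

```text
t: 17.12
tcp_pos: [0.4175, 0.1201, 0.0269]
orientation: [0.001, 1.0, -0.0, 0.001]
force: [-0.3, 1.1, 5.7]
grip_width: 0.0482
```

Request:
{"name": "drive_tool", "arguments": {"rot": [[0,0,0],[0,0,0],[0,0,0]], "slide": [[0,0,0],[0,0,0],[0,0,0]], "jaw": [1,1,1]}}

```text
t: 17.5
tcp_pos: [0.4175, 0.1201, 0.0268]
orientation: [0.001, 1.0, -0.0, 0.001]
force: [-1.1, 0.0, 7.1]
grip_width: 0.0483
```

Request:
{"name": "drive_tool", "arguments": {"rot": [[0,0,0],[0,0,0],[0,0,0],[0,0,0],[0,0,0],[0,0,0],[0,0,0],[0,0,0]], "slide": [[0,0,-0.03],[0,0,-0.05],[0,0,-0.05],[-0.02,-0.04,-0.02],[-0.02,-0.042,0],[-0.02,-0.042,0],[-0.02,-0.042,0],[-0.02,-0.042,0]], "jaw": [1,1,1,1,1,1,1,1]}}

```text
t: 18.5
tcp_pos: [0.5167, -0.0895, 0.1758]
orientation: [0.001, 1.0, -0.0, 0.0]
force: [-0.7, 0.9, -0.9]
grip_width: 0.0479
```

Request:
{"name": "drive_tool", "arguments": {"rot": [[0,0,0],[0,0,0],[0,0,0],[0,0,0],[0,0,0],[0,0,0],[0,0,0]], "slide": [[-0.02,-0.042,0],[-0.02,-0.042,0],[-0.02,-0.042,0],[-0.02,-0.042,0],[-0.02,-0.039,0],[0,0,0],[0,0,0]], "jaw": [1,1,1,1,1,1,1]}}

```text
t: 19.38
tcp_pos: [0.6157, -0.2948, 0.1753]
orientation: [0.001, 1.0, 0.0, -0.0]
force: [0.2, -0.0, -1.4]
grip_width: 0.0479
```

```bash
python3 wr.py w6 .621 -.295 .049 .055 .003
```

```text
19.375 [ 0.6157 -0.2948  0.1753] [ 0.2 -0.  -1.4] 0.0479
```

View pics/w6.png

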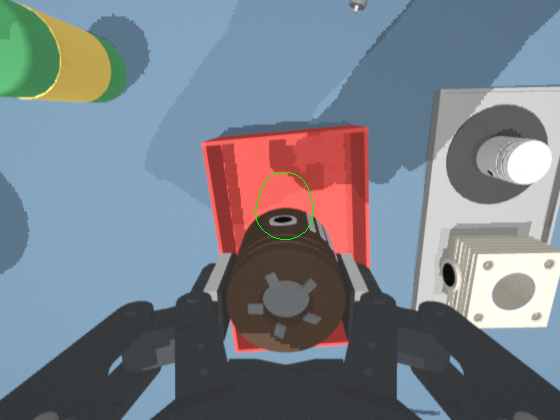

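Box centred under the piston (rim 206–367, piston 285). Lower inside and open only partly, since the box is 124 mm wide inside.

Request:
{"name": "drive_tool", "arguments": {"rot": [[0,0,0],[0,0,0],[0,0,0],[0,0,0],[0,0,0],[0,0,0],[0,0,0],[0,0,0]], "slide": [[-0.004,0.0,0.03],[0,0,0.035],[0,0,0.03],[0,0,0.025],[0,0,0.013],[0,0,0.005],[0,0,0],[0,0,0]], "jaw": [1,1,1,1,1,1,1,0.6]}}

```text
t: 20.42
tcp_pos: [0.6204, -0.2955, 0.0388]
orientation: [0.001, 1.0, -0.001, 0.001]
force: [0.5, -0.4, -1.5]
grip_width: 0.048
```

Request:
{"name": "drive_tool", "arguments": {"rot": [[0,0,0],[0,0,0],[0,0,0],[0,0,0]], "slide": [[0,0,0],[0,0,0],[0,0,0],[0,0,0]], "jaw": [-0.2,-0.4,-0.4,-0.4]}}

```text
t: 20.92
tcp_pos: [0.6199, -0.2952, 0.0376]
orientation: [0.001, 1.0, -0.0, 0.0]
force: [0.5, 0.7, 0.2]
grip_width: 0.06
```

Request:
{"name": "drive_tool", "arguments": {"rot": [[0,0,0],[0,0,0],[0,0,0],[0,0,0],[0,0,0],[0,0,0],[0,0,0],[0,0,0]], "slide": [[0,0,-0.03],[0,0,-0.05],[0,0,-0.05],[0,0,-0.02],[0.0114,0.042,0],[0.0114,0.042,0],[0.0114,0.042,0],[0.0114,0.042,0]], "jaw": [-0.4,-0.4,-0.4,-0.4,-1,-1,-1,-1]}}

```text
t: 21.92
tcp_pos: [0.5737, -0.1256, 0.1866]
orientation: [0.001, 1.0, 0.0, -0.0]
force: [0.6, 1.0, -0.5]
grip_width: 0.0855
```

Request:
{"name": "drive_tool", "arguments": {"rot": [[0,0,0],[0,0,0],[0,0,0],[0,0,0],[0,0,0],[0,0,0],[0,0,0],[0,0,0]], "slide": [[0.0114,0.042,0],[0.0114,0.042,0],[0.0114,0.042,0],[0.0114,0.042,0],[0.0114,0.042,0],[0.0114,0.042,0],[0.0114,0.042,0],[0.0114,0.042,0]], "jaw": [-1,-1,-1,-1,-1,-1,-1,-1]}}

```text
t: 22.92
tcp_pos: [0.4829, 0.2103, 0.1867]
orientation: [0.001, 1.0, -0.0, -0.0]
force: [0.6, -0.5, 0.7]
grip_width: 0.0852
```

Request:
{"name": "drive_tool", "arguments": {"rot": [[0,0,0],[0,0,0],[0,0,0],[0,0,0],[0,0,0]], "slide": [[0.0114,0.042,0],[0.0114,0.042,0],[0.0108,0.045,0],[0,0,0],[0,0,0]], "jaw": [-1,-1,-1,-1,-1]}}

```text
t: 23.55
tcp_pos: [0.4501, 0.3378, 0.1868]
orientation: [0.0, 1.0, -0.0, -0.0]
force: [0.1, -0.5, -0.1]
grip_width: 0.0852
```

```bash
python3 wr.py w7 .4497 .3407 .049 .055
```

```text
23.55 [0.4501 0.3378 0.1868] [ 0.1 -0.5 -0.1] 0.0852
```

View pics/w7.png

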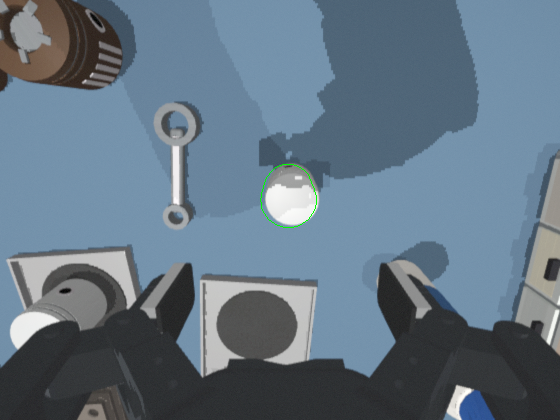

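Medium piston matches at (290,197), rod clear on the left at (175,165). Descend and grip.

Request:
{"name": "drive_tool", "arguments": {"rot": [[0,0,0],[0,0,0],[0,0,0],[0,0,0],[0,0,0],[0,0,0],[0,0,0],[0,0,0]], "slide": [[0.0004,0.0029,0.04],[0,0,0.045],[0,0,0.04],[0,0,0.025],[0,0,0.011],[0,0,0],[0,0,0],[0,0,0]], "jaw": [-1,-1,-1,-1,-1,-1,1,1]}}

```text
t: 24.6
tcp_pos: [0.4508, 0.3413, 0.0277]
orientation: [0.001, 1.0, 0.0, 0.001]
force: [-0.3, 6.6, 0.2]
grip_width: 0.0515
```

Request:
{"name": "drive_tool", "arguments": {"rot": [[0,0,0],[0,0,0],[0,0,0]], "slide": [[0,0,0],[0,0,0],[0,0,0]], "jaw": [1,1,1]}}

```text
t: 24.98
tcp_pos: [0.4509, 0.3414, 0.0279]
orientation: [0.001, 1.0, 0.0, 0.001]
force: [-0.8, 0.6, 6.6]
grip_width: 0.0477
```

Request:
{"name": "drive_tool", "arguments": {"rot": [[0,0,0],[0,0,0],[0,0,0],[0,0,0],[0,0,0],[0,0,0],[0,0,0],[0,0,0]], "slide": [[0,0,-0.03],[0,0,-0.05],[0,0,-0.04],[-0.034,-0.0082,0],[-0.034,-0.0082,0],[-0.034,-0.0082,0],[-0.034,-0.0082,0],[-0.031,-0.0082,0]], "jaw": [1,1,1,1,1,1,1,1]}}

```text
t: 25.98
tcp_pos: [0.6179, 0.2994, 0.1463]
orientation: [0.001, 1.0, -0.0, -0.0]
force: [-0.1, 0.7, -1.4]
grip_width: 0.0478
```

Request:
{"name": "drive_tool", "arguments": {"rot": [[0,0,0],[0,0,0]], "slide": [[0,0,0],[0,0,0]], "jaw": [1,1]}}

```text
t: 26.22
tcp_pos: [0.6164, 0.2999, 0.1462]
orientation: [0.001, 1.0, -0.0, -0.0]
force: [-0.6, 0.5, -1.5]
grip_width: 0.0482
```

```bash
python3 wr.py w8 .617 .3005 .096 .0001 .005
```

```text
26.225 [0.6164 0.2999 0.1462] [-0.6  0.5 -1.5] 0.0482
```

View pics/w8.png

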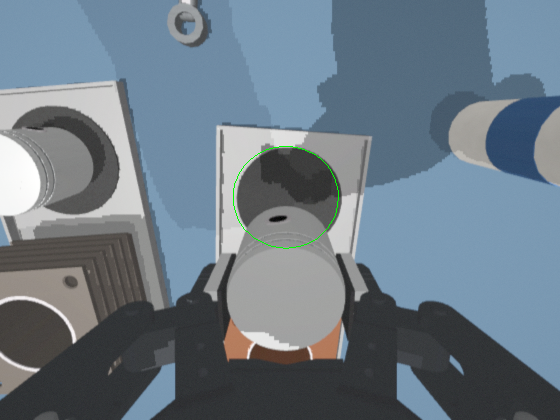

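Pad outline matches at (287,197). Lower.

Request:
{"name": "drive_tool", "arguments": {"rot": [[0,0,0],[0,0,0],[0,0,0],[0,0,0],[0,0,0],[0,0,0],[0,0,0],[0,0,0]], "slide": [[-0.001,0.0006,0.03],[0,0,0.03],[0,0,0.025],[0,0,0.015],[0,0,0.008],[0,0,0.004],[0,0,0.0015],[0,0,0]], "jaw": [1,1,1,1,1,1,1,1]}}

```text
t: 27.28
tcp_pos: [0.6183, 0.3005, 0.0336]
orientation: [0.001, 1.0, 0.0, 0.0]
force: [0.2, 0.2, -2.0]
grip_width: 0.0482
```

Request:
{"name": "drive_tool", "arguments": {"rot": [[0,0,0],[0,0,0],[0,0,0],[0,0,0],[0,0,0],[0,0,0],[0,0,0],[0,0,0]], "slide": [[0,0,0.0012],[0,0,0],[0,0,0],[0,0,0],[0,0,0],[0,0,0],[0,0,0],[0,0,0]], "jaw": [1,1,-0.2,-0.4,-0.6,-0.8,-1,-1]}}

```text
t: 28.28
tcp_pos: [0.6179, 0.3004, 0.0317]
orientation: [0.001, 1.0, -0.0, -0.0]
force: [0.7, -0.2, 0.7]
grip_width: 0.0854
```

Request:
{"name": "drive_tool", "arguments": {"rot": [[0,0,0],[0,0,0],[0,0,0],[0,0,0],[0,0,0],[0,0,0],[0,0,0],[0,0,0]], "slide": [[0,0,-0.03],[0,0,-0.05],[0,0,-0.05],[0,0,-0.05],[0.03,-0.02,-0.02],[0.04,-0.03,0],[0.04,-0.03,0],[0.03,-0.02,0]], "jaw": [-1,-1,-1,-1,-1,-1,-1,-1]}}

```text
t: 29.28
tcp_pos: [0.4763, 0.1997, 0.2319]
orientation: [0.001, 1.0, -0.0, 0.0]
force: [-1.4, -0.9, 0.6]
grip_width: 0.0855
```

```bash
cat > chk.py <<'E'
from fit import *
pads={"small":(.5805,-.0924),"medium":(.617,.3005),"large":(.5824,.1012)}
sz={"small":(.038,.046),"medium":(.049,.055),"large":(.06,.064)}
for n in("scene","side"):
    im=grab(n,f"fin_{n}"); c=cam(n)
    for k in pads:
        L=r.masks_of(n,"piston_"+k)
        for d in L[:3]:
            m=d["pixels"]; D,H=sz[k]; P=np.array(pads[k])
            if m.sum()<40: continue
            # z0=.005
            def f(v):
                h=sil(n,v[0],v[1],D,H,c,.005); S=4
                M=cv2.resize(m.astype(np.uint8),None,fx=S,fy=S,interpolation=cv2.INTER_NEAREST); K=np.zeros_like(M)
                cv2.fillPoly(K,[np.round(((h.reshape(-1,2)+.5)*S-.5)*16).astype(np.int32)],1,shift=4)
                return -(M&K).sum()/(M|K).sum()
            q=minimize(f,P,method="Nelder-Mead",options=dict(initial_simplex=[P,P+[.01,0],P+[0,.01]],maxiter=50))
            print(n,k,round(d["confidence"],2),np.round(d["centre"]),"iou",round(-q.fun,2),"off mm",np.round((q.x-P)*1000,1))
    big=cv2.resize(im,None,fx=2,fy=2,interpolation=cv2.INTER_CUBIC)
    big=big[150:750,200:960] if n=="scene" else big[150:750,300:1060]
    cv2.imwrite(f"pics/finc_{n}.png",big)
s=r.get_state(); print(s["t"],s["tcp_pos"])
E
python3 chk.py
```

```text
scene small 0.48 [299. 254.] iou -0.0 off mm [42.5 17.5]
scene small 0.3 [400. 172.] iou -0.0 off mm [0. 0.]
scene medium 0.62 [372. 157.] iou -0.0 off mm [58.8 26.2]
scene large 0.63 [334. 204.] iou -0.0 off mm [58.7 26.2]
side small 0.63 [317. 240.] iou -0.0 off mm [58.7 26.2]
side medium 0.71 [306. 139.] iou -0.0 off mm [ 60.  -32.5]
side medium 0.51 [313. 377.] iou -0.0 off mm [0. 0.]
side large 0.78 [304. 181.] iou -0.0 off mm [ 60.  -32.5]
29.675 [0.47834222 0.20093431 0.23163986]chk.py:16: RuntimeWarning: overflow encountered in scalar negative
  return -(M&K).sum()/(M|K).sum()
```

View pics/finc_scene.png

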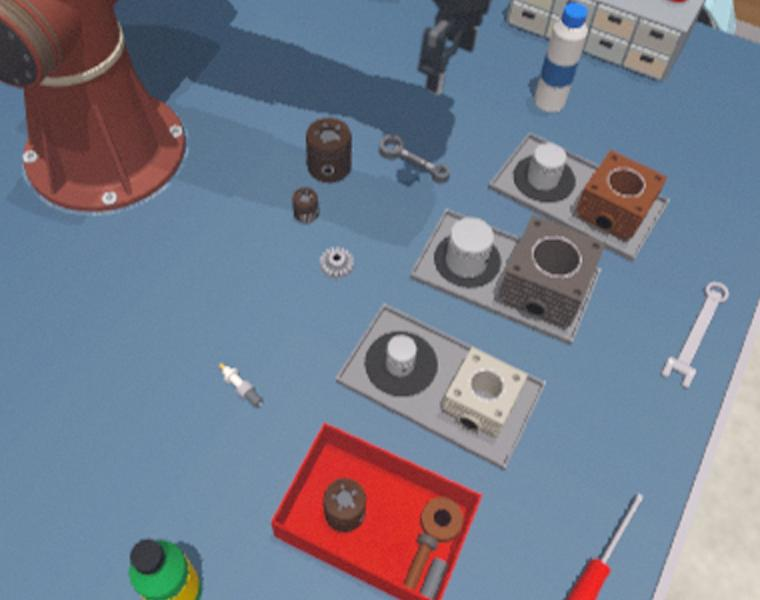

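View pics/finc_side.png

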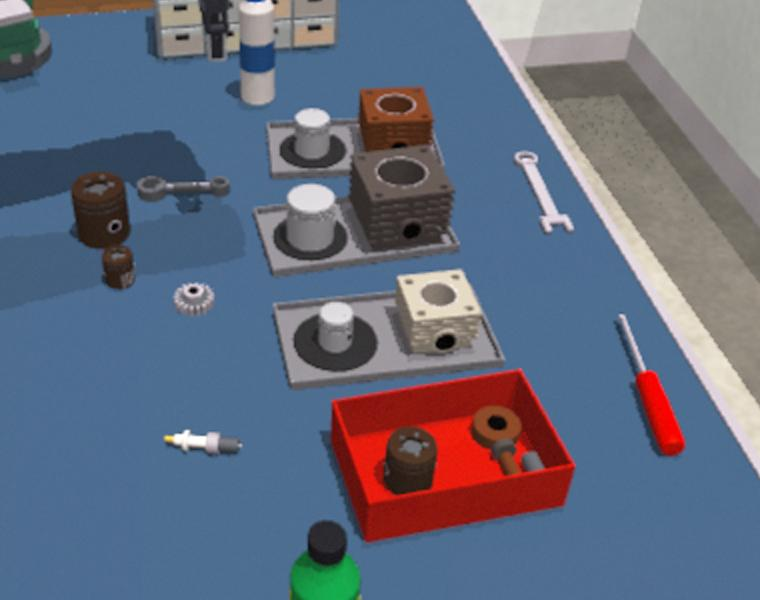

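All four look right: the pistons stand on their pads and the holed one is in the box, with the rod and bottle in place. My fit check had an unsigned-integer bug, so rerun it fixed.

```bash
sed -i 's/return -(M&K).sum()\/(M|K).sum()/return -float((M\&K).sum())\/float((M|K).sum())/' chk.py; python3 chk.py
python3 - <<'E'
from h import *
for n in("scene","side"):
    grab(n)
    for d in r.spot_point(n,"con_rod")[:1]: print(n,"rod",np.round(ray(n,d["centre"],0)[:2],3))
    a=cv2.imread(f"pics/{n}0.png");b=cv2.imread(f"pics/fin_{n}.png")
E
```

```text
scene small 0.82 [300. 254.] iou 0.84 off mm [-1.3 -0.3]
scene medium 0.57 [373. 157.] iou 0.88 off mm [-1.8  0.7]
scene large 0.65 [335. 203.] iou 0.92 off mm [ 0.8 -1.2]
side small 0.91 [316. 236.] iou 0.89 off mm [1.2 1.1]
side medium 0.77 [304. 139.] iou 0.93 off mm [-0.5  1.9]
side large 0.86 [303. 182.] iou 0.94 off mm [1.8 2.1]
30.075 [0.47778473 0.20064238 0.23167504]
scene rod [0.437 0.226]
side rod [0.433 0.23 ]
```

```bash
python3 -c "
from rig import r
print(r.finish_job())"
```

```text
the job is handed in; nothing more can be done
None
```

I placed the small, medium and large pistons crown up on their own trays' pads. The medium-sized holed piston is in the clear part of the scrap box. I handed the job in at about 30 s of the 96 s; no verdict was reported.

- **Pistons on pads:** the last checks from both fixed cameras put each good piston within about 3 mm of its pad centre. They stand upright in the pictures, and the gripper was open and clear of everything.
- **Scrap box:** the holed piston shows standing on the box floor, away from the old scrap.
- **Oil bottle:** still upright and, in the pictures, where it was.
- **Connecting rod:** its ends are at the same pixels in the scene camera as at the start. The network's estimate of its position differed by about 12 mm from the first look. I took that as detection noise, since nothing touched the rod.
- **Failed check:** the first run of my final fit gave meaningless numbers because of an integer bug in my script. I fixed it and reran it before handing in.

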